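# Fold the favor boxes shut on the lip bracket

## Robot

A 6-joint arm with a two-finger parallel gripper is mounted at the origin on the work surface. World frame = base frame: x ahead of the robot, y to its left, z up, the work surface at z = 0. Lengths are in m, angles in degrees, forces in N, time in s.
With the tool pointing down it reaches from about 0.4 to 0.825 m from the base axis. Payload 7 kg.
Tool frame: the origin (TCP) lies on the centre line of the jaws, within the pads' length; the fingertips stand 22 mm ahead of it and the grasp point (between the pads) lies 3 mm ahead of it (ctrl.finger_overhang is the distance from the TCP to the fingertips, in m); z points along the fingers, y is the line along which they close (so a half turn about z gives the same grasp; the last joint's range is limited). The gripper opens to 88 mm and grips with 3 to 60 N. Pads are 19 mm wide; open, the fingers measure 130 mm over their backs; the gripper's body (78 mm by 193 mm) begins 47 mm behind the grasp point.
Start: joints at [-55.17, 20.546, 0.682, 0, -70.136, -16.507], TCP at [0.212, -0.641, 0.249] pointing down, gripper open.
Joint ranges: [-176.03, 176.03], [-82.01, 121.73], [-58.28, 71.71], [-173.87, 95.51], [-174.79, -0.11], [-173.66, 173.66]. Speed limits (degrees/s): [136.94, 136.94, 172.46, 180, 180, 180].

## Interface

Orientations are given as [roll, pitch, yaw] about the fixed x, y, z axes, in that order (R = Rz(yaw) Ry(pitch) Rx(roll)).
In Python, from plant import ctrl gives the robot as it stands. The module is installed in compiled form; this text tells all that it offers.
- The arm moves only by the shell command python3 -m creep 'ROWS'. ROWS is JSON, a list of rows, each an object with "grip": the closure, from 0 (fully open) to 1 (shut); "delta_pos": the shift along the tool's x, y, z scaled (see below), a list of three; "rotation": the turn, a rotation vector about the tool's x, y, z scaled (see below), a list of three. A call has 1 to 5 rows; each row is the pose to reach, as a shift and turn from the pose commanded when the call began, along the tool's axes at that moment; what a row does not reach only later rows make up. The controller multiplies each number of a shift by 10 cm and each number of a turn by pi/2 rad. A row lasts 1/10 s, in which the tool goes at most 50 mm and 8.59 degrees, less where a joint would pass 70% of its speed; a pose out of reach is approached as far as the arm can. A call with a number of a shift or a turn outside -1 to 1 is refused whole. A call with a gripper value outside its range is refused whole. The fingers move at their own pace and stop on an object; the grip force is fixed at half the most. Time passes only in rows, so rows that repeat a pose let the fingers close. It gives the time, the measured TCP pose, the force, the opening and the grip force at its end, in the units of the state.
- ctrl.get_obs(): the state, without advancing time (a new reading comes with each control period).
- ctrl.snapshot(name): name is "side" or "top"; returns a dict with "color" (384x512x3 uint8, red, green, blue), "intrinsics" (3x3 intrinsics, pixels), "R" (3x3) and "t" (3): a world point X has camera coordinates R X + t. Camera axes: x right, y down, z forward; pixel columns grow to the right and rows downward; lengths in m; the calibration is good to about 2 mm. A picture is of the moment at which its call begins. There is no depth.
- ctrl.close_job(): hands the job in; it is judged then, once.
The state is a dict: "clock": time; "joint_pos": joint angles; "qvel": joint speeds; "tau": joint torques, N m; "tool_pos": TCP position; "orientation": TCP orientation; "force": force on the tool from outside, world axes, zero at the start; "moment": the same for the moment, N m; "opening": finger opening in m; "gripper_force": force on a finger pad.
Only numpy, scipy, OpenCV 4.12 (cv2) and the standard library are available. Lean on these libraries where they do the work, as an engineer would, in place of code of your own. Each camera call takes 0.05 s, during which the arm holds its last target. There are 200 camera calls.

## Task

The filled favor boxes on the console table still stand open at both ends. Fold down both end flaps of every box by pushing that end in under the lip of the steel bracket as far as it goes, turning the box round between the two passes and keeping your fingers off the flaps; then stand each closed box flat in the wooden tray, and leave the other things on the table where they are.

Things in the scene. Friction and masses are not known exactly. Their poses are not given: they have to be found in the camera images.
- box1: mint plastic favor box with a carrying handle (all alike; 2 or 3 are present, an absent one reads None): 130 long (its x), 54 wide (y), 50 high, about 0.2 kg; origin at the centre of its underside, z up. The middle 40 of the top is closed and carries the handle; at each end of the top is a hinged flap, a at the +x end, b at the -x end
- box1_handle (a point): middle of that box's handle bar, 81 above its underside, on the box's vertical centre line: the bar is 40 long along the box's x, 10 thick across (y), 14 high (74 to 88 above the underside), on two 8 mm posts; hand room 24 under the bar
- box1_flap_a (a joint): angle of box1's flap a, rad: 0 folded flat, 1.57 upright, 2.0 leaning out as far as it goes. Stiff hinge (0.012 N m): stays where left. The flap is 44 long, 52 wide, 3 thick, hinged along the top edge of the +x end wall, 65 from the centre; open, it stands to about 95 above the underside; shut, its free edge lies 21 from the centre
- box1_flap_b (a joint): angle of box1's flap b, rad: 0 folded flat, 1.57 upright, 2.0 leaning out as far as it goes. Stiff hinge (0.012 N m): stays where left. The flap is 44 long, 52 wide, 3 thick, hinged along the top edge of the -x end wall, 65 from the centre; open, it stands to about 95 above the underside; shut, its free edge lies 21 from the centre
- box2: mint plastic favor box with a carrying handle (all alike; 2 or 3 are present, an absent one reads None): 130 long (its x), 54 wide (y), 50 high, about 0.2 kg; origin at the centre of its underside, z up. The middle 40 of the top is closed and carries the handle; at each end of the top is a hinged flap, a at the +x end, b at the -x end
- box2_handle (a point): middle of that box's handle bar, 81 above its underside, on the box's vertical centre line: the bar is 40 long along the box's x, 10 thick across (y), 14 high (74 to 88 above the underside), on two 8 mm posts; hand room 24 under the bar
- box2_flap_a (a joint): angle of box2's flap a, rad: 0 folded flat, 1.57 upright, 2.0 leaning out as far as it goes. Stiff hinge (0.012 N m): stays where left. The flap is 44 long, 52 wide, 3 thick, hinged along the top edge of the +x end wall, 65 from the centre; open, it stands to about 95 above the underside; shut, its free edge lies 21 from the centre
- box2_flap_b (a joint): angle of box2's flap b, rad: 0 folded flat, 1.57 upright, 2.0 leaning out as far as it goes. Stiff hinge (0.012 N m): stays where left. The flap is 44 long, 52 wide, 3 thick, hinged along the top edge of the -x end wall, 65 from the centre; open, it stands to about 95 above the underside; shut, its free edge lies 21 from the centre
- box3: mint plastic favor box with a carrying handle (all alike; 2 or 3 are present, an absent one reads None): 130 long (its x), 54 wide (y), 50 high, about 0.2 kg; origin at the centre of its underside, z up. The middle 40 of the top is closed and carries the handle; at each end of the top is a hinged flap, a at the +x end, b at the -x end
- box3_handle (a point): middle of that box's handle bar, 81 above its underside, on the box's vertical centre line: the bar is 40 long along the box's x, 10 thick across (y), 14 high (74 to 88 above the underside), on two 8 mm posts; hand room 24 under the bar
- box3_flap_a (a joint): angle of box3's flap a, rad: 0 folded flat, 1.57 upright, 2.0 leaning out as far as it goes. Stiff hinge (0.012 N m): stays where left. The flap is 44 long, 52 wide, 3 thick, hinged along the top edge of the +x end wall, 65 from the centre; open, it stands to about 95 above the underside; shut, its free edge lies 21 from the centre
- box3_flap_b (a joint): angle of box3's flap b, rad: 0 folded flat, 1.57 upright, 2.0 leaning out as far as it goes. Stiff hinge (0.012 N m): stays where left. The flap is 44 long, 52 wide, 3 thick, hinged along the top edge of the -x end wall, 65 from the centre; open, it stands to about 95 above the underside; shut, its free edge lies 21 from the centre
- bracket: bent steel bracket fixed to the table: an upright back plate 150 wide, 6 thick, with a lip on top, like an upside-down L, open at both sides. Origin on the table at the middle of the back plate's front face; x points from the opening into the plate, y along the plate, z up. A base flange reaches 54 behind the front face
- bracket_lip (a point): middle of the lip's front edge, at its underside: the lip overhangs 38 towards -x, underside 58 and top 63 above the table. A box end (50 high) goes in under it till the end wall meets the plate; the edge meets a standing flap 8 above its hinge and folds it inward and down, to less than 0.15 rad with the end wall at the plate
- tray: a shallow wooden tray fixed to the table: outside 180 (its x) by 250 (its y) by 18 high, walls and floor 6 thick; origin at the centre of its underside, z up. Three boxes fit side by side, each lengthwise along the tray's x, 75 apart along its y
- slinky: a metal slinky coil standing on end, 72 across, 57 high; often among the boxes; a bystander; origin at the centre of its underside, z up
- ramekin: a white ceramic ramekin, 90 across, 42 high, with a violet rubber ball (54 across) in it; a bystander; origin at the centre of its underside, z up
- nightlight: a star-shaped plastic night light on a foot 50 by 80, about 155 high; a bystander; origin at the centre of its underside, z up
- candle: a candle jar, 64 across, 75 high; a bystander; origin at the centre of its underside, z up
- spool: a wooden ribbon spool, 52 across, 36 high; a bystander; origin at the centre of its underside, z up
Not all that is in view belongs to the job. Leave any blue or yellow look-alike of the box2 alone.

How it is judged:
By the outcome, as a careful person would: the job done as asked, in the order asked, and still so for the second after the job is handed in, with the robot touching nothing.
Of box1, box2, box3 only 2 to 3 are there at a start; the rules pass over those that are not, and their reading is None.
At some moment in a run one of box1, box2, box3 may be knocked a few centimetres aside while the robot is not near it.
It also fails if it takes over 210 s, if anything falls off the work surface, if the arm or the gripper's body presses on something with over 40 N, if the wrist force passes 120 N, or if a joint passes its speed limit or range.

## Working session

There is one attempt and no reset: what is moved stays moved. The work goes in short steps, Python scripts to look and compute and a shell command to move; the robot and the scene stay as the last step left them, time stands still between calls to the robot, and variables do not carry over. Pictures are saved under pics/ and viewed, at most 14 in all, crops included, and the job is handed in when it is done.

```bash
mkdir -p pics; cat > h.py <<'E'
import numpy as np,cv2,json
from plant import ctrl
from scipy.spatial.transform import Rotation as Ro
def snap(n,f):
    s=ctrl.snapshot(n); cv2.imwrite(f'pics/{f}.png',s['color'][:,:,::-1]); np.savez(f'pics/{f}.npz',**s); return s
def ray(s,u,v,z):
    K,R,t=np.array(s['intrinsics']),np.array(s['R']),np.array(s['t'])
    d=R.T@np.linalg.solve(K,[u,v,1]); c=-R.T@t
    return c+d*(z-c[2])/d[2]
def proj(s,X):
    K,R,t=np.array(s['intrinsics']),np.array(s['R']),np.array(s['t'])
    p=K@(R@np.array(X)+t); return p[:2]/p[2]
E
python3 - <<'E'
from h import *
for n in('top','side'):
    s=snap(n,n+'0'); print(n,np.array(s['intrinsics']).tolist(),(-np.array(s['R']).T@np.array(s['t'])).round(3),np.array(s['R']).round(3).tolist())
    im=cv2.imread(f'pics/{n}0.png'); cv2.imwrite(f'pics/{n}0b.png',cv2.resize(im,(800,600),interpolation=cv2.INTER_CUBIC))
print(ctrl.get_obs())
E
```

```text
top [[482.8777729797193, 0.0, 257.3561477457416], [0.0, 482.8777729797193, 186.74403682189117], [0.0, 0.0, 1.0]] [0.477 0.068 1.509] [[-0.014, -1.0, -0.019], [-0.998, 0.015, -0.066], [0.066, 0.019, -0.998]]
side [[366.9873476339696, 0.0, 255.33631210351697], [0.0, 366.9873476339696, 182.17007531415913], [0.0, 0.0, 1.0]] [0.325 0.662 0.81 ] [[-0.913, -0.409, -0.005], [-0.305, 0.69, -0.657], [0.272, -0.598, -0.754]]
{'clock': 0.1, 'joint_pos': array([-5.51701585e+01,  2.05876502e+01,  6.38632126e-01, -1.83208764e-02,
       -7.01350962e+01, -1.65056946e+01]), 'qvel': array([ 0.14524851, -0.12317376,  0.04165669,  0.08919506,  0.0459553 ,
       -0.06519538]), 'tau': array([-1.89163648e-04, -5.84160554e+01,  2.93754494e+01,  7.01556221e+00,
        1.01985218e-02, -5.14807482e-05]), 'tool_pos': array([ 0.21205426, -0.64039867,  0.24770794]), 'orientation': array([ 1.79914458e+02, -7.38613683e-03, -1.61682086e+02]), 'force': array([-0.00065551,  0.41144605,  0.55712676]), 'moment': array([ 0.01857188, -0.01597034,  0.0119062 ]), 'gripper_force': 0.0, 'opening': 0.08773204431718161}
```

View pics/top0b.png

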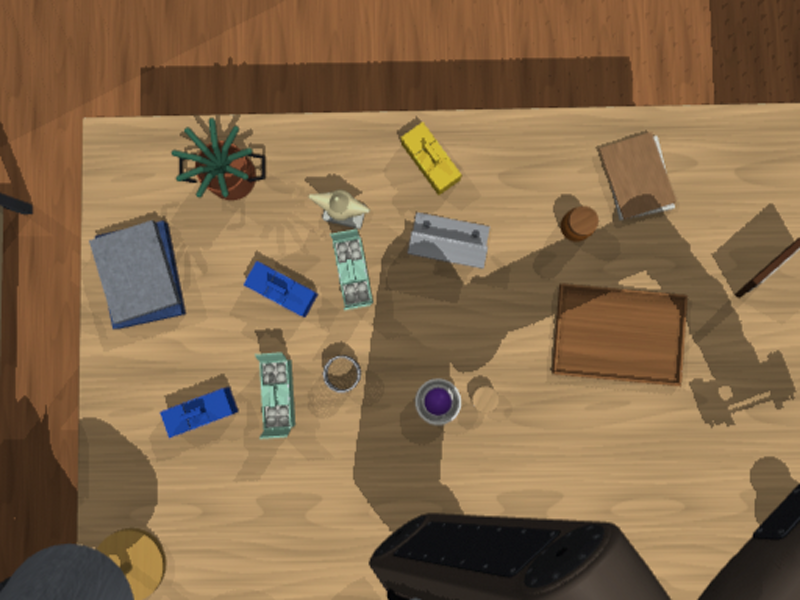

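View pics/side0b.png

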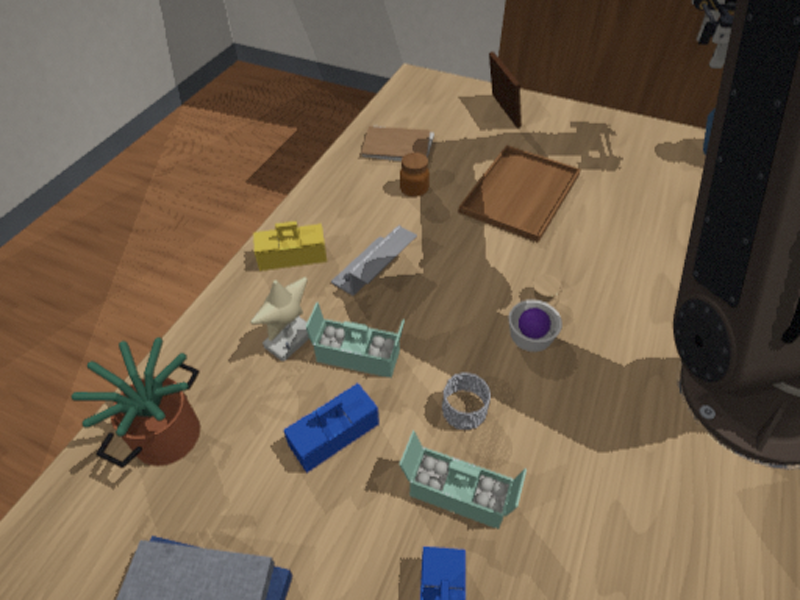

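The top view shows two open mint boxes, at about (352,270) and (276,395). The bracket is at (450,240) with its lip towards the robot, the tray at (620,335), the slinky at (341,373) and the night light at (340,205). No third mint box is visible. Next I'll fit poses.

```bash
cat > fit.py <<'E'
from h import *
from scipy.optimize import minimize
def mask(s):
    h=cv2.cvtColor(s['color'],cv2.COLOR_RGB2HSV)
    m=((h[...,0]>68)&(h[...,0]<90)&(h[...,1]>45)&(h[...,2]>60)).astype(np.uint8)
    return m
def comps(s,amin=200):
    m=cv2.morphologyEx(mask(s),cv2.MORPH_CLOSE,np.ones((5,5)))
    n,l,st,c=cv2.connectedComponentsWithStats(m)
    out=[]
    for i in range(1,n):
        if st[i,4]>amin:
            a=(l==i).astype(np.uint8); cs,_=cv2.findContours(a,cv2.RETR_EXTERNAL,cv2.CHAIN_APPROX_NONE)
            cv2.drawContours(a,cs,-1,1,-1); out.append((c[i],st[i,4],a))
    return out
def parts(p):
    x,y,w,fa,fb=p[:5]; z0=p[5] if len(p)>5 else 0
    def box(cx,cz,lx,lz,wy):
        return [[cx+a*lx/2,b*wy/2,cz+c*lz/2] for a in(-1,1) for b in(-1,1) for c in(-1,1)]
    P=[box(0,.025,.13,.05,.054),box(0,.081,.04,.014,.01)]
    for sg,f in((1,fa),(-1,fb)):
        P.append([[sg*(.065-r*np.cos(f)),b*.026,.05+r*np.sin(f)] for r in(0,.044) for b in(-1,1)])
    c,s=np.cos(w),np.sin(w); Rz=np.array([[c,-s,0],[s,c,0],[0,0,1]])
    return [np.array(q)@Rz.T+[x,y,z0] for q in P]
def render(s,p,k=4):
    m=np.zeros((384*k,512*k),np.uint8)
    for q in parts(p):
        uv=np.array([proj(s,X) for X in q]); h=cv2.convexHull((uv*k+(k-1)/2).astype(np.float32)).round().astype(np.int32)
        cv2.fillConvexPoly(m,h,1)
    return cv2.resize(m.astype(np.float32),(512,384),interpolation=cv2.INTER_AREA)
def fit(views,p0,free=5):
    # views: list of (snap, mask)
    p0=np.array(p0,float)
    def f(q):
        p=p0.copy();p[:free]=q
        return sum(np.abs(render(s,p)-m).sum()/m.sum() for s,m in views)
    sc=np.array([.01,.01,.1,.3,.3])[:free]
    best=None
    for _ in range(2):
        sim=np.vstack([p0[:free]]+[p0[:free]+sc*np.eye(free)[i] for i in range(free)])
        r=minimize(f,p0[:free],method='Nelder-Mead',options=dict(initial_simplex=sim,maxiter=250,xatol=1e-4,fatol=1e-4)); p0[:free]=r.x; sc=sc/2
    return p0,r.fun
def locate(tn='t',sn='s'):
    T=snap('top',tn);S=snap('side',sn)
    ct=comps(T);cs=comps(S,300);res=[]
    for c,a,m in ct:
        g=ray(T,*c,.05)
        d=[np.hypot(*(proj(S,g)-k[0])) for k in cs]
        v=[(T,m)]
        if d and min(d)<30: v.append((S,cs[int(np.argmin(d))][2]))
        ys,xs=np.nonzero(m); (_,_),(w,h),an=cv2.minAreaRect(np.c_[xs,ys].astype(np.float32))
        X=np.array([ray(T,*q,.05)[:2] for q in np.c_[xs,ys][::5]]); u=np.linalg.svd(X-X.mean(0))[2][0]
        if u[0]<0:u=-u
        p,e=fit(v,[g[0],g[1],np.arctan2(u[1],u[0]),1.7,1.7]); res.append(p); print(a,len(v),p.round(4),'yaw',np.degrees(p[2]).round(2),'err',round(e,3))
    return res
E
python3 - <<'E'
from fit import *
locate('top1','side1')
a=cv2.imread('pics/top1.png');b=cv2.resize(a[120:180,250:325],(800,640),interpolation=cv2.INTER_CUBIC)
c=cv2.resize(a[170:260,340:460],(800,600),interpolation=cv2.INTER_CUBIC)
cv2.imwrite('pics/br.png',b[:600]);cv2.imwrite('pics/tr.png',c)
E
```

```text
818 2 [ 0.8634  0.4429  2.22   -0.1869 -0.5195] yaw 127.2 err 2.1
463 2 [0.6179 0.1936 0.174  1.6878 1.7787] yaw 9.97 err 0.477
591 2 [0.3796 0.3442 0.0575 1.8986 1.7925] yaw 3.3 err 0.166
```

View pics/br.png

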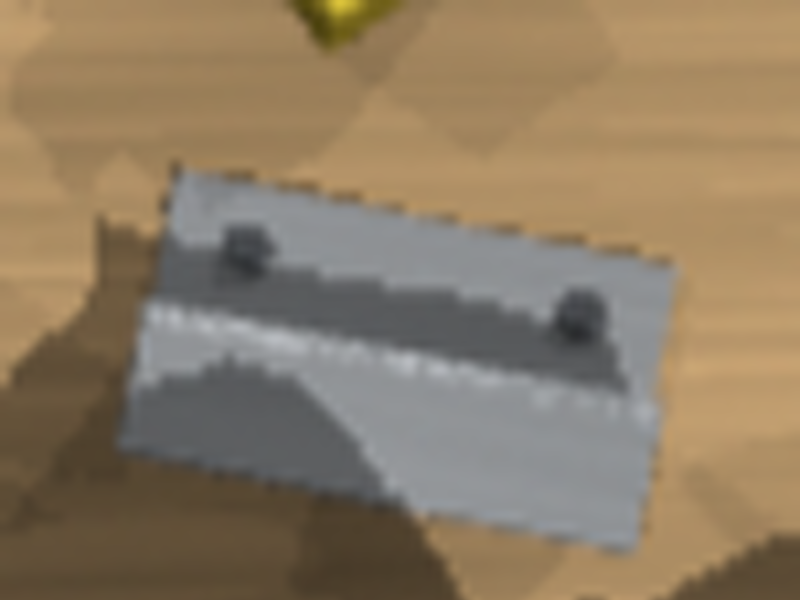

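View pics/tr.png

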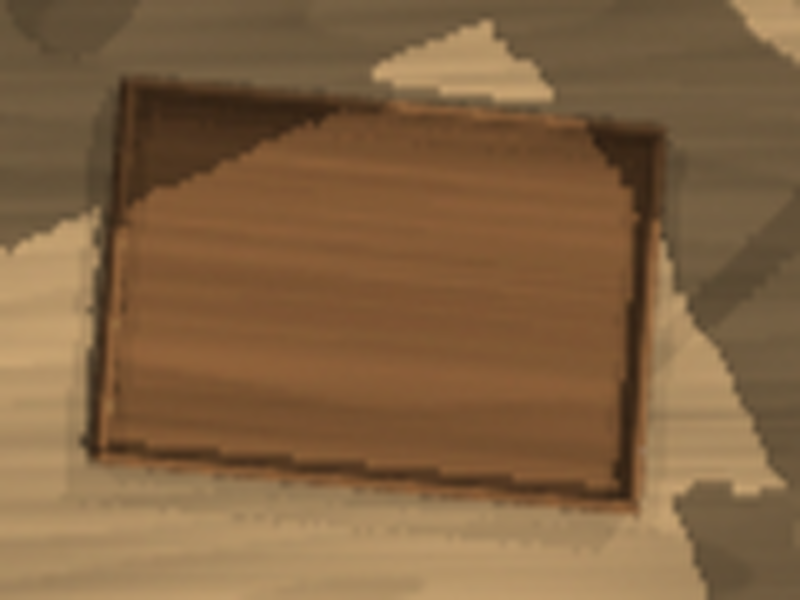

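```bash
python3 - <<'E'
from fit import *
T=dict(np.load('pics/top1.npz'));S=dict(np.load('pics/side1.npz'))
def corners(off,k,pts,z): return [ray(T,off[0]+(u+.5)/k-.5,off[1]+(v+.5)/k-.5,z)[:2] for u,v in pts]
B=np.array(corners((250,120),10.6667,[(120,450),(632,550),(660,405),(150,305)],.063));print(B.round(4))
R=np.array(corners((340,170),6.6667,[(123,78),(662,125),(637,512),(92,458)],.018));print(R.round(4),R.mean(0))
out=[]
for s,cx,cy in((T,225,172),(S,228,222)):
    im=s['color'][:,:,::-1].copy(); o=im.copy(); o[mask(s)>0]=(0,0,255)
    c=np.hstack([im,o])[cy-40:cy+40]
    c=np.hstack([im[cy-37:cy+38,cx-50:cx+50],o[cy-37:cy+38,cx-50:cx+50]]); out.append(cv2.resize(c,(800,300),interpolation=cv2.INTER_CUBIC))
cv2.imwrite('pics/m.png',np.vstack(out))
E
```

```text
[[ 0.648   0.0831]
 [ 0.6174 -0.0606]
 [ 0.6584 -0.0694]
 [ 0.6892  0.074 ]]
[[ 0.588  -0.2156]
 [ 0.5625 -0.4624]
 [ 0.3854 -0.4442]
 [ 0.4132 -0.1966]] [ 0.48726977 -0.32968209]
```

View pics/m.png

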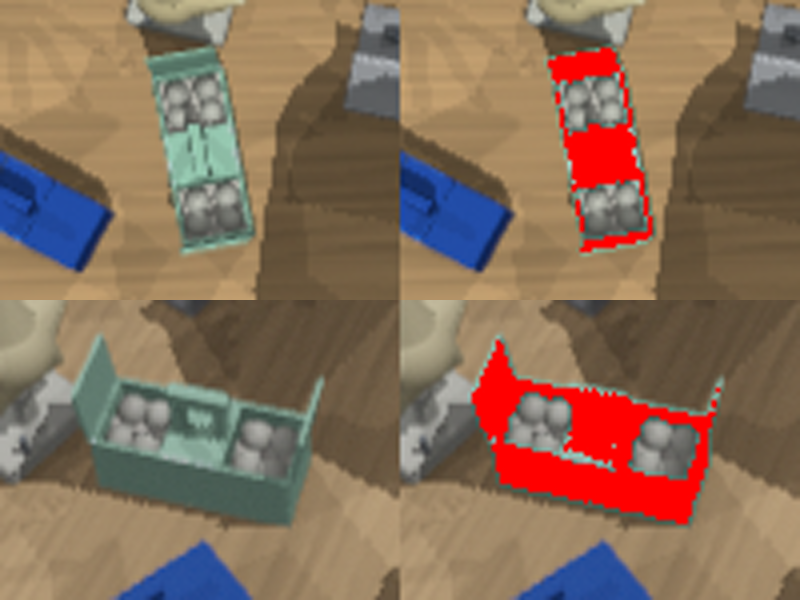

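```bash
sed -i 's/>68)&(h\[...,0\]<90)&(h\[...,1\]>45)&(h\[...,2\]>60)/>62)\&(h[...,0]<98)\&(h[...,1]>28)\&(h[...,2]>50)/; s/np.ones((5,5))/np.ones((7,7))/; s/        g=ray(T,\*c,.05)/&\n        if g[0]>.75: continue/' fit.py
python3 - <<'E'
from fit import *
R=locate('top2','side2')
T=dict(np.load('pics/top2.npz'));S=dict(np.load('pics/side2.npz'))
for n,u,v,z in(('ramekin',438,402,.042),('slinky',341,373,.057),('nlfoot',355,212,.01),('candle',582,224,.075),('spool',486,400,.036)): print(n,ray(T,u/1.5625,v/1.5625,z).round(3))
out=[]
for s in(T,S):
    im=s['color'][:,:,::-1].copy()
    im=cv2.resize(im,None,fx=2,fy=2)
    for p in R:
        for q in parts(p):
            h=cv2.convexHull(np.array([proj(s,X)*2+.5 for X in q]).astype(np.float32)).astype(np.int32); cv2.polylines(im,[h],True,(0,0,255),1)
    out.append(im)
cv2.imwrite('pics/o.png',np.vstack([out[0][260:580,300:700],out[1][360:680,360:760]]) if 0 else np.hstack([out[0][260:580,300:700],out[1][360:680,360:760]]))
E
```

```text
530 2 [0.6174 0.1928 0.173  1.7067 1.7941] yaw 9.91 err 0.12
652 2 [0.3781 0.3441 0.0573 1.9464 1.7974] yaw 3.28 err 0.126
ramekin [0.36  0.029 0.042]
slinky [0.419 0.214 0.057]
nlfoot [0.738 0.188 0.01 ]
candle [ 0.696 -0.251  0.075]
spool [ 0.362 -0.064  0.036]
```

View pics/o.png

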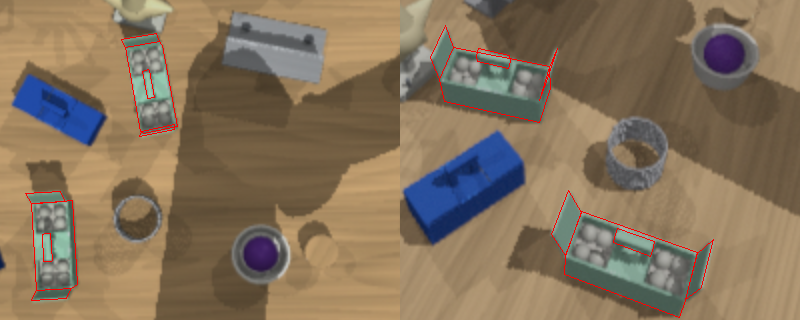

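```bash
cat > d.py <<'E'
import sys
from h import *
# d.py x y z yaw : shift in tool axes (units), yaw turn (units), from measured
def delta(x,y,z,w):
    o=ctrl.get_obs();R=Ro.from_euler('xyz',o['orientation'],degrees=True)
    d=R.inv().apply(np.array([x,y,z])-o['tool_pos'])*10
    dw=(w-o['orientation'][2]+180)%360-180
    print('t',round(o['clock'],1),'pos',o['tool_pos'].round(4),'rpy',o['orientation'].round(2),'F',o['force'].round(1),'open',round(o['opening'],4),'j',o['joint_pos'].round(0))
    print('d',d.round(3),'rz',round(-dw/90,4))
if __name__=='__main__': delta(*map(float,sys.argv[1:5]))
E
python3 -m creep '[{"grip":0.3,"delta_pos":[-0.9,0.95,0],"rotation":[0,0,0.045]},{"grip":0.3,"delta_pos":[-0.9,0.95,0],"rotation":[0,0,0.045]},{"grip":0.3,"delta_pos":[-0.9,0.95,0],"rotation":[0,0,0.045]}]'
python3 d.py .617 .193 .2 -170.1
```

```text
clock: 0.6
tool_pos: [0.2683, -0.52, 0.2485]
orientation: [180.0, 0.0, -165.7]
force: [2.0, -0.7, 0.3]
opening: 0.0688
gripper_force: 0.0
t 0.6 pos [ 0.2683 -0.52    0.2485] rpy [ 1.7998e+02  2.0000e-02 -1.6573e+02] F [ 2.  -0.7  0.3] open 0.0688 j [-44.  12. -11.  -0. -67. -32.]
d [-5.137  6.05   0.489] rz 0.0486
```

```bash

python3 -m creep '[{"grip":0.3,"delta_pos":[-0.85,1,0],"rotation":[0,0,0]},{"grip":0.3,"delta_pos":[-0.85,1,0],"rotation":[0,0,0]},{"grip":0.3,"delta_pos":[-0.85,1,0],"rotation":[0,0,0]}]' >/dev/null
python3 -m creep '[{"grip":0.3,"delta_pos":[-0.85,1,0],"rotation":[0,0,0]},{"grip":0.3,"delta_pos":[-0.85,1,0],"rotation":[0,0,0]},{"grip":0.3,"delta_pos":[-0.85,1,0],"rotation":[0,0,0]}]' >/dev/null
python3 -m creep '[{"grip":0.3,"delta_pos":[-0.85,1,0],"rotation":[0,0,0]},{"grip":0.3,"delta_pos":[-0.85,1,0],"rotation":[0,0,0]},{"grip":0.3,"delta_pos":[-0.85,1,0],"rotation":[0,0,0]}]' >/dev/null
python3 -m creep '[{"grip":0.3,"delta_pos":[-0.85,1,0],"rotation":[0,0,0]},{"grip":0.3,"delta_pos":[-0.85,1,0],"rotation":[0,0,0]},{"grip":0.3,"delta_pos":[-0.85,1,0],"rotation":[0,0,0]}]' >/dev/null
python3 -m creep '[{"grip":0.3,"delta_pos":[-0.85,1,0],"rotation":[0,0,0]},{"grip":0.3,"delta_pos":[-0.85,1,0],"rotation":[0,0,0]},{"grip":0.3,"delta_pos":[-0.85,1,0],"rotation":[0,0,0]}]' >/dev/null
python3 d.py .617 .193 .2 -170.1
python3 - <<'E'
from fit import *
locate('top3','side3')
E
```

```text
t 2.1 pos [0.5574 0.0699 0.2486] rpy [ 1.8000e+02  3.0000e-02 -1.6564e+02] F [ 0.2 -0.8 -0.1] open 0.0617 j [  27.   10.  -14.    0.  -66. -103.]
d [-0.882  1.045  0.486] rz 0.0495
236 2 [0.6303 0.195  0.1734 1.3557 1.6691] yaw 9.94 err 1.245
```

```bash

python3 -m creep '[{"grip":0.3,"delta_pos":[-0.88,1,0],"rotation":[0,0,0.05]},{"grip":0.3,"delta_pos":[-0.88,1,0],"rotation":[0,0,0.05]},{"grip":0.3,"delta_pos":[-0.88,1,0],"rotation":[0,0,0.05]},{"grip":0.3,"delta_pos":[-0.88,1,0],"rotation":[0,0,0.05]}]' >/dev/null
python3 d.py .617 .193 .083 -170.1
```

```text
t 2.6 pos [0.6182 0.1886 0.2473] rpy [-1.7998e+02 -4.0000e-02 -1.7010e+02] F [-1.5 -1.  -0.5] open 0.0617 j [  34.   18.   -3.    0.  -69. -114.]
d [0.003 0.046 1.643] rz 0.0
```

```bash

python3 -m creep '[{"grip":0.3,"delta_pos":[0,0.045,0.5],"rotation":[0,0,0]},{"grip":0.3,"delta_pos":[0,0.045,0.9],"rotation":[0,0,0]},{"grip":0.3,"delta_pos":[0,0.045,0.9],"rotation":[0,0,0]}]' >/dev/null
python3 -m creep '[{"grip":0.3,"delta_pos":[0,0,0.25],"rotation":[0,0,0]},{"grip":0.3,"delta_pos":[0,0,0.5],"rotation":[0,0,0]},{"grip":0.3,"delta_pos":[0,0,0.75],"rotation":[0,0,0]},{"grip":0.3,"delta_pos":[0,0,0.75],"rotation":[0,0,0]}]' >/dev/null
python3 d.py .617 .193 .083 -170.1
python3 -c "
from h import *
s=snap('side','g1');t=snap('top','g1t')
cv2.imwrite('pics/g1b.png',cv2.resize(np.hstack([s['color'][140:290,150:350],t['color'][100:250,150:350]])[:,:,::-1],(800,300)))"
```

```text
t 3.3 pos [0.6152 0.1889 0.0825] rpy [-179.92   -0.2  -170.27] F [-1.  -0.2  0.6] open 0.0612 j [  34.   26.  -15.   -0.  -50. -115.]
d [-0.025  0.038 -0.005] rz -0.0019
```

View pics/g1b.png

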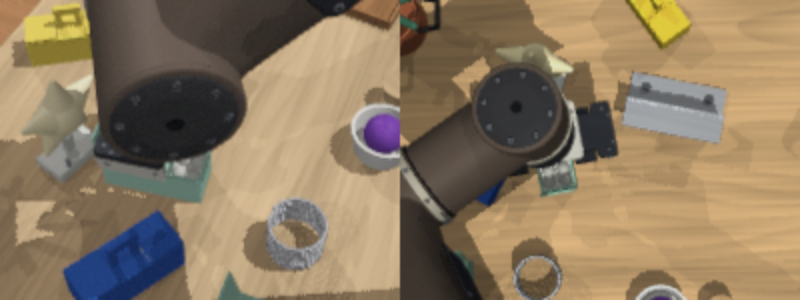

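The fingers straddle the handle of the box near the night light, and nothing is disturbed. Closing and lifting now.

```bash

python3 -m creep '[{"grip":0.3,"delta_pos":[0,0.035,0],"rotation":[0,0,0]},{"grip":1,"delta_pos":[0,0.035,0],"rotation":[0,0,0]},{"grip":1,"delta_pos":[0,0.035,0],"rotation":[0,0,0]},{"grip":1,"delta_pos":[0,0.035,0],"rotation":[0,0,0]},{"grip":1,"delta_pos":[0,0.035,0],"rotation":[0,0,0]}]' >/dev/null
python3 d.py .617 .193 .083 -170.1
python3 -m creep '[{"grip":1,"delta_pos":[0,0,0],"rotation":[0,0,0]},{"grip":1,"delta_pos":[0,0,-0.3],"rotation":[0,0,0]},{"grip":1,"delta_pos":[0,0,-0.6],"rotation":[0,0,0]},{"grip":1,"delta_pos":[0,0,-1],"rotation":[0,0,0]},{"grip":1,"delta_pos":[0,0,-1],"rotation":[0,0,0]}]'
python3 d.py .512 .037 .18 168
```

```text
t 3.9 pos [0.6157 0.1936 0.0839] rpy [ 1.7999e+02  2.0000e-02 -1.7022e+02] F [ 0.4  0.  -0.2] open 0.0347 j [  35.   26.  -14.    0.  -50. -115.]
d [-0.012 -0.008  0.009] rz -0.0013
clock: 4.4
tool_pos: [0.6185, 0.1947, 0.1898]
orientation: [179.9, 0.5, -170.2]
force: [-0.1, 0.3, 0.6]
opening: 0.0008
gripper_force: 0.0
t 4.4 pos [0.6185 0.1947 0.1898] rpy [ 179.88    0.52 -170.17] F [-0.1  0.3  0.6] open 0.0008 j [  35.   20.   -8.    0.  -61. -115.]
d [ 1.319 -1.372  0.083] rz 0.2425
```

```bash

python3 -m creep '[{"grip":0.5,"delta_pos":[0.6,-1,-0.5],"rotation":[0,0,0]},{"grip":0.5,"delta_pos":[0.6,-1,-0.5],"rotation":[0,0,0]},{"grip":0.5,"delta_pos":[0.6,-1,-0.5],"rotation":[0,0,0]},{"grip":0.5,"delta_pos":[0.6,-1,-0.5],"rotation":[0,0,0]}]' >/dev/null
python3 -m creep '[{"grip":0.5,"delta_pos":[0.6,-1,0],"rotation":[0,0,0]},{"grip":0.5,"delta_pos":[0.6,-1,0],"rotation":[0,0,0]},{"grip":0.5,"delta_pos":[0.6,-1,0],"rotation":[0,0,0]},{"grip":0.5,"delta_pos":[0.6,-1,0],"rotation":[0,0,0]}]' 
python3 - <<'E'
from fit import *
locate('top4','side4')
E
python3 d.py .617 .193 .2 -170.1
```

```text
clock: 5.2
tool_pos: [0.5306, -0.0255, 0.2335]
orientation: [180.0, 0.0, -170.4]
force: [0.6, -0.1, 0.7]
opening: 0.0436
gripper_force: 0.0
474 2 [0.6187 0.193  0.1717 1.6595 1.6975] yaw 9.84 err 0.465
611 2 [0.3782 0.3443 0.0656 1.9387 1.8032] yaw 3.76 err 0.414
t 5.3 pos [ 0.5318 -0.0237  0.2335] rpy [ 1.7999e+02  2.0000e-02 -1.7027e+02] F [ 0.1 -0.1 -0.1] open 0.0438 j [ 19.   8. -19.  -0. -64. -99.]
d [-1.206  1.992  0.336] rz -0.0019
```

```bash

python3 -m creep '[{"grip":0.5,"delta_pos":[-0.6,1,0],"rotation":[0,0,0]},{"grip":0.5,"delta_pos":[-0.6,1,0],"rotation":[0,0,0]},{"grip":0.5,"delta_pos":[-0.6,1,0],"rotation":[0,0,0]}]' >/dev/null
python3 -m creep '[{"grip":0.5,"delta_pos":[-0.6,1,0],"rotation":[0,0,0]},{"grip":0.5,"delta_pos":[-0.6,1,0],"rotation":[0,0,0]},{"grip":0.5,"delta_pos":[-0.6,1,0],"rotation":[0,0,0]},{"grip":0.5,"delta_pos":[-0.6,1,0],"rotation":[0,0,0]}]' >/dev/null
python3 -m creep '[{"grip":0.5,"delta_pos":[0,0,0.3],"rotation":[0,0,0]},{"grip":0.5,"delta_pos":[0,0,0.3],"rotation":[0,0,0]},{"grip":0.5,"delta_pos":[0,0,0.3],"rotation":[0,0,0]}]' >/dev/null
python3 d.py .617 .193 .083 -170.1
```

```text
t 6.3 pos [0.6152 0.193  0.2034] rpy [-1.7994e+02 -9.0000e-02 -1.7023e+02] F [ 0.5 -0.2  0.4] open 0.0441 j [  35.   20.   -7.    0.  -64. -115.]
d [-0.019 -0.002  1.204] rz -0.0014
```

```bash

python3 -m creep '[{"grip":0.5,"delta_pos":[-0.02,0,0.3],"rotation":[0,0,0]},{"grip":0.5,"delta_pos":[-0.02,0,0.6],"rotation":[0,0,0]},{"grip":0.5,"delta_pos":[-0.02,0,0.9],"rotation":[0,0,0]},{"grip":0.5,"delta_pos":[-0.02,0,0.9],"rotation":[0,0,0]}]' >/dev/null
python3 -m creep '[{"grip":0.5,"delta_pos":[0,0,0.15],"rotation":[0,0,0]},{"grip":0.5,"delta_pos":[0,0,0.3],"rotation":[0,0,0]},{"grip":0.5,"delta_pos":[0,0,0.3],"rotation":[0,0,0]},{"grip":1,"delta_pos":[0,0,0.3],"rotation":[0,0,0]},{"grip":1,"delta_pos":[0,0,0.3],"rotation":[0,0,0]}]' >/dev/null
python3 -m creep '[{"grip":1,"delta_pos":[0,0,0],"rotation":[0,0,0]},{"grip":1,"delta_pos":[0,0,0],"rotation":[0,0,0]},{"grip":1,"delta_pos":[0,0,0],"rotation":[0,0,0]},{"grip":1,"delta_pos":[0,0,0],"rotation":[0,0,0]},{"grip":1,"delta_pos":[0,0,0],"rotation":[0,0,0]}]' 
python3 d.py .617 .193 .083 -170.1
```

```text
clock: 7.7
tool_pos: [0.6177, 0.1938, 0.0838]
orientation: [-180.0, 0.0, -170.2]
force: [0.1, -0.8, 3.3]
opening: 0.0098
gripper_force: 30.0
t 7.7 pos [0.6177 0.1938 0.0838] rpy [-1.7999e+02  1.0000e-02 -1.7022e+02] F [ 0.1 -0.8  3.3] open 0.0098 j [  35.   26.  -14.    0.  -50. -115.]
d [ 0.008 -0.006  0.008] rz -0.0014
```

```bash

python3 -m creep '[{"grip":1,"delta_pos":[0,0,-0.2],"rotation":[0,0,0]},{"grip":1,"delta_pos":[0,0,-0.5],"rotation":[0,0,0]},{"grip":1,"delta_pos":[0,0,-0.8],"rotation":[0,0,0]},{"grip":1,"delta_pos":[0,0,-0.8],"rotation":[0,0,0]}]' >/dev/null
python3 -m creep '[{"grip":1,"delta_pos":[0.25,-0.25,0],"rotation":[0,0,0.06]},{"grip":1,"delta_pos":[0.5,-0.5,0],"rotation":[0,0,0.12]},{"grip":1,"delta_pos":[0.75,-0.75,0],"rotation":[0,0,0.18]},{"grip":1,"delta_pos":[0.75,-0.75,0],"rotation":[0,0,0.242]}]' 
python3 d.py .508 .038 .1 168
```

```text
clock: 8.5
tool_pos: [0.5529, 0.1042, 0.1627]
orientation: [-179.9, -0.2, 167.6]
force: [0.9, 0.9, -1.0]
opening: 0.0098
gripper_force: 30.0
t 8.5 pos [0.5529 0.1042 0.1627] rpy [-1.7993e+02 -1.7000e-01  1.6764e+02] F [ 0.9  0.9 -1. ] open 0.0098 j [  31.   14.  -20.   -0.  -56. -133.]
d [ 0.295 -0.742  0.629] rz -0.004
```

```bash

python3 -m creep '[{"grip":1,"delta_pos":[0.1,-0.25,0],"rotation":[0,0,0]},{"grip":1,"delta_pos":[0.2,-0.5,0],"rotation":[0,0,0]},{"grip":1,"delta_pos":[0.295,-0.74,0.1],"rotation":[0,0,0]},{"grip":1,"delta_pos":[0.295,-0.74,0.4],"rotation":[0,0,0]},{"grip":1,"delta_pos":[0.295,-0.74,0.6],"rotation":[0,0,0]}]' >/dev/null
python3 -m creep '[{"grip":1,"delta_pos":[0,0,0],"rotation":[0,0,0]},{"grip":1,"delta_pos":[0,0,0],"rotation":[0,0,0]}]' >/dev/null
python3 d.py .508 .038 .086 168
python3 -c "
from h import *
s=snap('side','g2');t=snap('top','g2t')
cv2.imwrite('pics/g2b.png',cv2.resize(np.hstack([s['color'][110:260,200:400],t['color'][100:250,200:400]])[:,:,::-1],(800,300)))"
```

```text
t 9.2 pos [0.512  0.0409 0.1034] rpy [-1.7995e+02 -6.0000e-02  1.6800e+02] F [-0.2 -0.6 -2. ] open 0.0096 j [  26.   14.  -30.    0.  -46. -129.]
d [ 0.033 -0.037  0.174] rz 0.0
```

View pics/g2b.png

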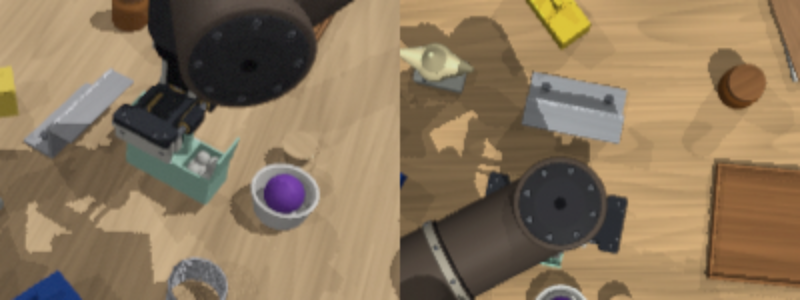

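The held box is level, lined up in front of the bracket and clear of the ramekin.

```bash

python3 -m creep '[{"grip":1,"delta_pos":[0,-0.035,0.1],"rotation":[0,0,0]},{"grip":1,"delta_pos":[0,-0.035,0.175],"rotation":[0,0,0]},{"grip":1,"delta_pos":[0,-0.035,0.175],"rotation":[0,0,0]}]' >/dev/null
python3 d.py .6054 .017 .086 168
python3 -m creep '[{"grip":1,"delta_pos":[-0.12,0,0],"rotation":[0,0,0]},{"grip":1,"delta_pos":[-0.24,0,0],"rotation":[0,0,0]},{"grip":1,"delta_pos":[-0.36,0,0],"rotation":[0,0,0]},{"grip":1,"delta_pos":[-0.48,0,0],"rotation":[0,0,0]},{"grip":1,"delta_pos":[-0.6,0,0],"rotation":[0,0,0]}]' >/dev/null
python3 -m creep '[{"grip":1,"delta_pos":[-0.08,0,0],"rotation":[0,0,0]},{"grip":1,"delta_pos":[-0.16,0,0],"rotation":[0,0,0]},{"grip":1,"delta_pos":[-0.24,0,0],"rotation":[0,0,0]},{"grip":1,"delta_pos":[-0.3,0,0],"rotation":[0,0,0]},{"grip":1,"delta_pos":[-0.3,0,0],"rotation":[0,0,0]}]'
python3 d.py .6054 .017 .086 168
```

```text
t 9.6 pos [0.5106 0.0372 0.0849] rpy [-1.7995e+02 -9.0000e-02  1.6797e+02] F [-0.1  0.4 -1.9] open 0.0099 j [  26.   15.  -32.   -0.  -43. -128.]
d [-0.969  0.    -0.012] rz -0.0004
clock: 10.6
tool_pos: [0.6006, 0.0188, 0.0862]
orientation: [180.0, 0.1, 168.0]
force: [0.2, -0.1, -1.5]
opening: 0.0097
gripper_force: 30.0
t 10.6 pos [0.6006 0.0188 0.0862] rpy [1.7998e+02 6.0000e-02 1.6799e+02] F [ 0.2 -0.1 -1.5] open 0.0097 j [  20.   22.  -20.    0.  -47. -122.]
d [-0.051 -0.007  0.002] rz -0.0001
```

Pushing on in small steps until the force rises.

```bash

python3 -m creep '[{"grip":1,"delta_pos":[-0.03,0,0],"rotation":[0,0,0]},{"grip":1,"delta_pos":[-0.03,0,0],"rotation":[0,0,0]}]' |sed -n '2p;4p'
python3 -m creep '[{"grip":1,"delta_pos":[-0.02,0,0],"rotation":[0,0,0]},{"grip":1,"delta_pos":[-0.02,0,0],"rotation":[0,0,0]}]' |sed -n '2p;4p'
python3 -m creep '[{"grip":1,"delta_pos":[-0.02,0,0],"rotation":[0,0,0]},{"grip":1,"delta_pos":[-0.02,0,0],"rotation":[0,0,0]}]' |sed -n '2p;4p'
```

```text
tool_pos: [0.6027, 0.0183, 0.0862]
force: [-0.5, -1.0, -1.8]
tool_pos: [0.6045, 0.0179, 0.0862]
force: [-0.4, 0.5, -2.6]
tool_pos: [0.6065, 0.0174, 0.0861]
force: [0.8, 0.4, -2.2]
```

```bash

python3 -m creep '[{"grip":1,"delta_pos":[-0.015,0,0],"rotation":[0,0,0]},{"grip":1,"delta_pos":[-0.015,0,0],"rotation":[0,0,0]}]' |sed -n '2p;4p'
python3 -m creep '[{"grip":1,"delta_pos":[-0.015,0,0],"rotation":[0,0,0]},{"grip":1,"delta_pos":[-0.015,0,0],"rotation":[0,0,0]}]' |sed -n '2p;4p'
```

```text
tool_pos: [0.6073, 0.0171, 0.0858]
force: [-3.1, 2.0, -1.7]
tool_pos: [0.6075, 0.0169, 0.0855]
force: [-6.8, 3.5, 1.0]
```

```bash

python3 -m creep '[{"grip":1,"delta_pos":[-0.015,0,0],"rotation":[0,0,0]},{"grip":1,"delta_pos":[-0.015,0,0],"rotation":[0,0,0]}]' |sed -n '2p;4p'
python3 -m creep '[{"grip":1,"delta_pos":[0.2,0,0],"rotation":[0,0,0]},{"grip":1,"delta_pos":[0.5,0,0],"rotation":[0,0,0]},{"grip":1,"delta_pos":[0.8,0,0],"rotation":[0,0,0]},{"grip":1,"delta_pos":[1,0,-0.3],"rotation":[0,0,0]},{"grip":1,"delta_pos":[1,0,-0.8],"rotation":[0,0,0]}]'
python3 -c "
from h import *
s=snap('side','g3')
cv2.imwrite('pics/g3b.png',cv2.resize(s['color'][110:260,200:400][:,:,::-1],(600,450)))"
```

```text
tool_pos: [0.6076, 0.0166, 0.0852]
force: [-12.0, 4.7, 3.0]
clock: 12.3
tool_pos: [0.5086, 0.0366, 0.1641]
orientation: [-179.8, -0.4, 168.0]
force: [2.5, 0.3, -1.4]
opening: 0.0097
gripper_force: 30.0
```

View pics/g3b.png

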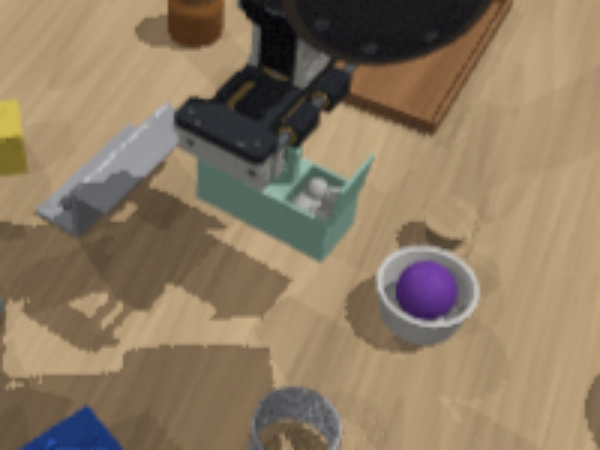

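The front flap no longer stands up, while the rear one still does. Turning the box half a turn now.

```bash

python3 -m creep '[{"grip":1,"delta_pos":[0,0,0],"rotation":[0,0,-0.06]},{"grip":1,"delta_pos":[0,0,0],"rotation":[0,0,-0.15]},{"grip":1,"delta_pos":[0,0,0],"rotation":[0,0,-0.24]},{"grip":1,"delta_pos":[0,0,0],"rotation":[0,0,-0.32]},{"grip":1,"delta_pos":[0,0,0],"rotation":[0,0,-0.4]}]' >/dev/null
python3 -m creep '[{"grip":1,"delta_pos":[0,0,0],"rotation":[0,0,-0.08]},{"grip":1,"delta_pos":[0,0,0],"rotation":[0,0,-0.16]},{"grip":1,"delta_pos":[0,0,0],"rotation":[0,0,-0.24]},{"grip":1,"delta_pos":[0,0,0],"rotation":[0,0,-0.32]},{"grip":1,"delta_pos":[0,0,0],"rotation":[0,0,-0.4]}]' >/dev/null
python3 -m creep '[{"grip":1,"delta_pos":[0,0,0],"rotation":[0,0,-0.08]},{"grip":1,"delta_pos":[0,0,0],"rotation":[0,0,-0.16]},{"grip":1,"delta_pos":[0,0,0],"rotation":[0,0,-0.24]},{"grip":1,"delta_pos":[0,0,0],"rotation":[0,0,-0.32]},{"grip":1,"delta_pos":[0,0,0],"rotation":[0,0,-0.4]}]' >/dev/null
python3 -m creep '[{"grip":1,"delta_pos":[0,0,0],"rotation":[0,0,-0.08]},{"grip":1,"delta_pos":[0,0,0],"rotation":[0,0,-0.16]},{"grip":1,"delta_pos":[0,0,0],"rotation":[0,0,-0.24]},{"grip":1,"delta_pos":[0,0,0],"rotation":[0,0,-0.32]},{"grip":1,"delta_pos":[0,0,0],"rotation":[0,0,-0.4]}]' >/dev/null
python3 -m creep '[{"grip":1,"delta_pos":[0,0,0],"rotation":[0,0,-0.08]},{"grip":1,"delta_pos":[0,0,0],"rotation":[0,0,-0.16]},{"grip":1,"delta_pos":[0,0,0],"rotation":[0,0,-0.24]},{"grip":1,"delta_pos":[0,0,0],"rotation":[0,0,-0.32]},{"grip":1,"delta_pos":[0,0,0],"rotation":[0,0,-0.4]}]'
python3 d.py .508 .0375 .086 -12
```

```text
clock: 14.85
tool_pos: [0.5134, 0.0373, 0.1663]
orientation: [-180.0, -0.1, -11.7]
force: [-0.1, -0.4, -0.6]
opening: 0.0095
gripper_force: 30.0
t 14.8 pos [0.5134 0.0373 0.1663] rpy [-1.7997e+02 -6.0000e-02 -1.1710e+01] F [-0.1 -0.4 -0.6] open 0.0095 j [ 26.  10. -26.   0. -54.  52.]
d [-0.054  0.009  0.803] rz 0.0033
```

```bash

python3 -m creep '[{"grip":1,"delta_pos":[-0.05,0,0.3],"rotation":[0,0,0.003]},{"grip":1,"delta_pos":[-0.05,0,0.6],"rotation":[0,0,0.003]},{"grip":1,"delta_pos":[-0.05,0,0.8],"rotation":[0,0,0.003]},{"grip":1,"delta_pos":[-0.05,0,0.8],"rotation":[0,0,0.003]}]' |sed -n '2p;4p'
python3 -m creep '[{"grip":1,"delta_pos":[0.12,0,0],"rotation":[0,0,0]},{"grip":1,"delta_pos":[0.24,0,0],"rotation":[0,0,0]},{"grip":1,"delta_pos":[0.36,0,0],"rotation":[0,0,0]},{"grip":1,"delta_pos":[0.48,0,0],"rotation":[0,0,0]},{"grip":1,"delta_pos":[0.6,0,0],"rotation":[0,0,0]}]' |sed -n '2p;4p'
python3 -m creep '[{"grip":1,"delta_pos":[0.08,0,0],"rotation":[0,0,0]},{"grip":1,"delta_pos":[0.16,0,0],"rotation":[0,0,0]},{"grip":1,"delta_pos":[0.24,0,0],"rotation":[0,0,0]},{"grip":1,"delta_pos":[0.3,0,0],"rotation":[0,0,0]},{"grip":1,"delta_pos":[0.3,0,0],"rotation":[0,0,0]}]' |sed -n '2p;4p'
python3 -m creep '[{"grip":1,"delta_pos":[0.03,0,0],"rotation":[0,0,0]},{"grip":1,"delta_pos":[0.03,0,0],"rotation":[0,0,0]}]' |sed -n '2p;4p'
python3 -m creep '[{"grip":1,"delta_pos":[0.02,0,0],"rotation":[0,0,0]},{"grip":1,"delta_pos":[0.02,0,0],"rotation":[0,0,0]}]' |sed -n '2p;4p'
```

```text
tool_pos: [0.5077, 0.0382, 0.0845]
force: [-0.3, -0.3, 0.0]
tool_pos: [0.5675, 0.0251, 0.0861]
force: [-7.0, 3.1, -1.7]
tool_pos: [0.5972, 0.0192, 0.0863]
force: [-0.3, -0.7, -1.3]
tool_pos: [0.5992, 0.0186, 0.0863]
force: [0.2, 0.4, -1.8]
tool_pos: [0.601, 0.0182, 0.0862]
force: [-0.4, -0.1, -2.2]
```

```bash

python3 -m creep '[{"grip":1,"delta_pos":[0.03,0,0],"rotation":[0,0,0]},{"grip":1,"delta_pos":[0.03,0,0],"rotation":[0,0,0]}]' |sed -n '2p;4p'
python3 -m creep '[{"grip":1,"delta_pos":[0.02,0,0],"rotation":[0,0,0]},{"grip":1,"delta_pos":[0.02,0,0],"rotation":[0,0,0]}]' |sed -n '2p;4p'
python3 -m creep '[{"grip":1,"delta_pos":[0.015,0,0],"rotation":[0,0,0]},{"grip":1,"delta_pos":[0.015,0,0],"rotation":[0,0,0]}]' |sed -n '2p;4p'
```

```text
tool_pos: [0.6041, 0.0175, 0.0861]
force: [-0.3, 0.1, -2.0]
tool_pos: [0.6057, 0.017, 0.086]
force: [-0.5, -0.6, -1.6]
tool_pos: [0.6057, 0.0168, 0.0857]
force: [-5.4, 2.7, 1.1]
```

```bash

python3 -m creep '[{"grip":1,"delta_pos":[0.015,0,0],"rotation":[0,0,0]},{"grip":1,"delta_pos":[0.015,0,0],"rotation":[0,0,0]}]' |sed -n '2p;4p'
python3 -m creep '[{"grip":1,"delta_pos":[-0.2,0,0],"rotation":[0,0,0]},{"grip":1,"delta_pos":[-0.5,0,0],"rotation":[0,0,0]},{"grip":1,"delta_pos":[-0.8,0,0],"rotation":[0,0,0]},{"grip":1,"delta_pos":[-1,0,-0.3],"rotation":[0,0,0]},{"grip":1,"delta_pos":[-1,0,-0.8],"rotation":[0,0,0]}]' |sed -n '2p;4p'
python3 d.py .479 -.405 .16 -6
```

```text
tool_pos: [0.6059, 0.0165, 0.0854]
force: [-10.9, 3.8, 3.9]
tool_pos: [0.5064, 0.037, 0.164]
force: [2.0, 1.5, -2.5]
t 17.9 pos [0.5064 0.037  0.164 ] rpy [179.78   0.39 -12.27] F [ 2.   1.5 -2.5] open 0.0097 j [ 26.   9. -27.  -0. -55.  51.]
d [0.671 4.377 0.052] rz -0.0696
```

```bash

python3 -m creep '[{"grip":1,"delta_pos":[0.05,0.3,0],"rotation":[0,0,0]},{"grip":1,"delta_pos":[0.1,0.65,0],"rotation":[0,0,0]},{"grip":1,"delta_pos":[0.15,1,0],"rotation":[0,0,0]}]' >/dev/null
python3 -m creep '[{"grip":1,"delta_pos":[0.05,0.35,0],"rotation":[0,0,0]},{"grip":1,"delta_pos":[0.1,0.7,0],"rotation":[0,0,0]},{"grip":1,"delta_pos":[0.15,1,0],"rotation":[0,0,0]}]' >/dev/null
python3 -m creep '[{"grip":1,"delta_pos":[0.05,0.35,0],"rotation":[0,0,0]},{"grip":1,"delta_pos":[0.1,0.7,0],"rotation":[0,0,0]},{"grip":1,"delta_pos":[0.15,1,0],"rotation":[0,0,0]}]' >/dev/null
python3 -m creep '[{"grip":1,"delta_pos":[0.05,0.35,0],"rotation":[0,0,-0.03]},{"grip":1,"delta_pos":[0.1,0.7,0],"rotation":[0,0,-0.067]},{"grip":1,"delta_pos":[0.15,1,0],"rotation":[0,0,-0.067]},{"grip":1,"delta_pos":[0.15,1,0],"rotation":[0,0,-0.067]}]' >/dev/null
python3 d.py .479 -.405 .09 -6
```

```text
t 19.2 pos [ 0.4842 -0.3692  0.1657] rpy [ 1.7996e+02  1.0000e-02 -6.4100e+00] F [-0.1 -0.2 -2.7] open 0.0097 j [-19.  18. -14.   0. -57. 103.]
d [-0.011  0.361  0.757] rz -0.0046
```

```bash

python3 -m creep '[{"grip":1,"delta_pos":[-0.01,0.36,0],"rotation":[0,0,-0.004]},{"grip":1,"delta_pos":[-0.01,0.36,0.2],"rotation":[0,0,-0.004]},{"grip":1,"delta_pos":[-0.01,0.36,0.4],"rotation":[0,0,-0.004]},{"grip":1,"delta_pos":[-0.01,0.36,0.6],"rotation":[0,0,-0.004]},{"grip":1,"delta_pos":[-0.01,0.36,0.68],"rotation":[0,0,-0.004]}]' >/dev/null
python3 -m creep '[{"grip":1,"delta_pos":[0,0,0.03],"rotation":[0,0,0]},{"grip":1,"delta_pos":[0,0,0.05],"rotation":[0,0,0]},{"grip":1,"delta_pos":[0,0,0.06],"rotation":[0,0,0]},{"grip":1,"delta_pos":[0,0,0.06],"rotation":[0,0,0]}]'
python3 d.py .479 -.405 .09 -6
```

```text
clock: 20.15
tool_pos: [0.4801, -0.4017, 0.0928]
orientation: [180.0, -0.1, -5.9]
force: [0.7, 0.4, -1.2]
opening: 0.0097
gripper_force: 30.0
t 20.1 pos [ 0.4801 -0.4017  0.0928] rpy [ 1.7997e+02 -7.0000e-02 -5.8700e+00] F [ 0.7  0.4 -1.2] open 0.0097 j [-22.  24. -17.   0. -50. 106.]
d [-0.008  0.034  0.028] rz 0.0014
```

```bash

python3 -m creep '[{"grip":1,"delta_pos":[0,0,0.025],"rotation":[0,0,0]},{"grip":1,"delta_pos":[0,0,0.025],"rotation":[0,0,0]},{"grip":1,"delta_pos":[0,0,0.025],"rotation":[0,0,0]}]' |sed -n '2p;4p'
python3 -m creep '[{"grip":0.5,"delta_pos":[0,0,0],"rotation":[0,0,0]},{"grip":0.5,"delta_pos":[0,0,0],"rotation":[0,0,0]},{"grip":0.5,"delta_pos":[0,0,0],"rotation":[0,0,0]},{"grip":0.5,"delta_pos":[0,0,0],"rotation":[0,0,0]},{"grip":0.5,"delta_pos":[0,0,0],"rotation":[0,0,0]}]' |sed -n '2p;4p;5p'
python3 -m creep '[{"grip":0.5,"delta_pos":[0,0,-0.2],"rotation":[0,0,0]},{"grip":0.5,"delta_pos":[0,0,-0.5],"rotation":[0,0,0]},{"grip":0.5,"delta_pos":[0,0,-1],"rotation":[0,0,0]},{"grip":0.5,"delta_pos":[0,0,-1],"rotation":[0,0,0]}]' >/dev/null
python3 -m creep '[{"grip":0.5,"delta_pos":[0,-1,0],"rotation":[0,0,0]},{"grip":0.5,"delta_pos":[0,-1,0],"rotation":[0,0,0]},{"grip":0.5,"delta_pos":[0,-1,0],"rotation":[0,0,0]}]' >/dev/null
python3 -m creep '[{"grip":0.5,"delta_pos":[0,-1,0],"rotation":[0,0,0]},{"grip":0.5,"delta_pos":[0,-1,0],"rotation":[0,0,0]},{"grip":0.5,"delta_pos":[0,-1,0],"rotation":[0,0,0]}]' >/dev/null
python3 d.py .378 .344 .2 3.3
python3 - <<'E'
from fit import *
r=locate('top5','side5')
T=dict(np.load('pics/top5.npz'));S=dict(np.load('pics/side5.npz'))
cv2.imwrite('pics/g5.png',np.hstack([cv2.resize(T['color'][150:270,320:480],(400,300)),cv2.resize(S['color'][60:180,240:400],(400,300))])[:,:,::-1])
E
```

```text
tool_pos: [0.4796, -0.4016, 0.0897]
force: [0.5, -0.3, -2.7]
tool_pos: [0.4796, -0.4017, 0.0896]
force: [0.5, -0.4, 0.1]
opening: 0.0417
t 21.9 pos [ 0.5008 -0.1986  0.19  ] rpy [-1.7996e+02 -7.0000e-02 -5.6400e+00] F [ 0.3 -0.4  0.7] open 0.0436 j [ -1.  10. -21.  -0. -58.  85.]
d [-1.755 -5.279 -0.099] rz -0.0993
223 2 [ 0.4429 -0.4286 -1.591   0.551   2.1325] yaw -91.16 err 3.816
660 2 [0.379  0.344  0.0544 1.9187 1.8175] yaw 3.12 err 0.112
```

View pics/g5.png

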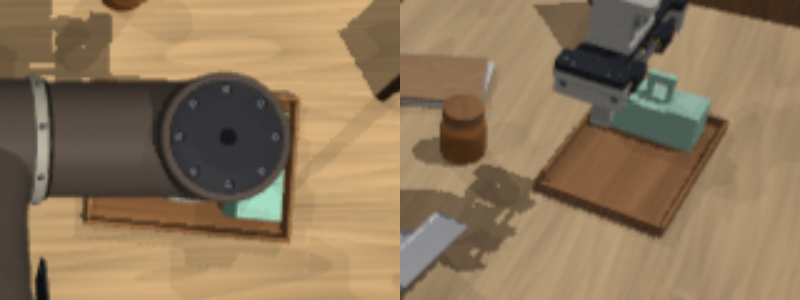

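The box lies flat in the tray with its visible flap closed. The second box hasn't moved, so I'm going to it.

```bash

python3 -m creep '[{"grip":0.5,"delta_pos":[-0.29,-0.88,-0.1],"rotation":[0,0,0]},{"grip":0.5,"delta_pos":[-0.29,-0.88,-0.1],"rotation":[0,0,0]},{"grip":0.5,"delta_pos":[-0.29,-0.88,-0.1],"rotation":[0,0,0]}]' >/dev/null
python3 -m creep '[{"grip":0.5,"delta_pos":[-0.29,-0.88,0],"rotation":[0,0,0]},{"grip":0.5,"delta_pos":[-0.29,-0.88,0],"rotation":[0,0,0]},{"grip":0.5,"delta_pos":[-0.29,-0.88,0],"rotation":[0,0,0]}]' >/dev/null
python3 -m creep '[{"grip":0.5,"delta_pos":[-0.29,-0.88,0],"rotation":[0,0,0]},{"grip":0.5,"delta_pos":[-0.29,-0.88,0],"rotation":[0,0,0]},{"grip":0.5,"delta_pos":[-0.29,-0.88,0],"rotation":[0,0,0]}]' >/dev/null
python3 -m creep '[{"grip":0.5,"delta_pos":[-0.29,-0.88,0],"rotation":[0,0,0]},{"grip":0.5,"delta_pos":[-0.29,-0.88,0],"rotation":[0,0,0]},{"grip":0.5,"delta_pos":[-0.29,-0.88,0],"rotation":[0,0,0]}]' >/dev/null
python3 -m creep '[{"grip":0.5,"delta_pos":[-0.29,-0.88,0],"rotation":[0,0,-0.05]},{"grip":0.5,"delta_pos":[-0.29,-0.88,0],"rotation":[0,0,-0.1]},{"grip":0.5,"delta_pos":[-0.29,-0.88,0],"rotation":[0,0,-0.1]},{"grip":0.5,"delta_pos":[-0.29,-0.88,0],"rotation":[0,0,-0.1]}]' >/dev/null
python3 d.py .3785 .344 .084 3.2
python3 - <<'E'
from fit import *
locate('top6','side6')
E
```

```text
t 23.6 pos [0.4016 0.2494 0.1992] rpy [1.7995e+02 3.0000e-02 3.1100e+00] F [-0.3 -0.9 -0.6] open 0.0439 j [ 56.   4. -28.   0. -58.  37.]
d [-0.179 -0.958  1.151] rz -0.001
968 1 [ 0.4808 -0.4042 -0.0984  1.4627  1.5473] yaw -5.64 err 0.054
```

```bash

python3 -m creep '[{"grip":0.5,"delta_pos":[-0.18,-0.96,0],"rotation":[0,0,0]},{"grip":0.5,"delta_pos":[-0.18,-0.96,0],"rotation":[0,0,0]},{"grip":0.5,"delta_pos":[-0.18,-0.96,0],"rotation":[0,0,0]},{"grip":0.5,"delta_pos":[-0.18,-0.96,0],"rotation":[0,0,0]}]' >/dev/null
python3 d.py .3785 .344 .084 3.2
python3 - <<'E'
from fit import *
locate('top7','side7')
S=dict(np.load('pics/side7.npz'))
cv2.imwrite('pics/g7.png',cv2.resize(S['color'][220:384,150:400],(750,492))[:,:,::-1])
E
```

```text
t 24.1 pos [0.3782 0.3442 0.1992] rpy [1.7996e+02 3.0000e-02 3.0900e+00] F [ 0.5 -0.3 -0.3] open 0.0439 j [ 64.   7. -24.  -0. -59.  29.]
d [0.004 0.002 1.152] rz -0.0012
966 1 [ 0.4805 -0.4041 -0.0988  1.4888  1.5342] yaw -5.66 err 0.054
228 2 [0.4154 0.3464 0.075  1.393  1.4838] yaw 4.3 err 4.395
```

View pics/g7.png

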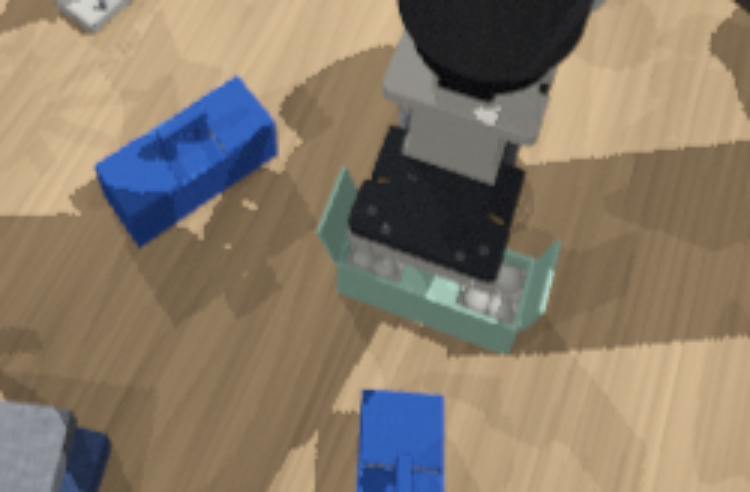

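The gripper is over the second box, which still stands where it was measured. Descending and gripping.

```bash

python3 -m creep '[{"grip":0.5,"delta_pos":[0,0,0.3],"rotation":[0,0,0]},{"grip":0.5,"delta_pos":[0,0,0.6],"rotation":[0,0,0]},{"grip":0.5,"delta_pos":[0,0,0.9],"rotation":[0,0,0]},{"grip":0.5,"delta_pos":[0,0,0.9],"rotation":[0,0,0]}]' |sed -n '2p;4p'
python3 -m creep '[{"grip":0.5,"delta_pos":[0,0,0.15],"rotation":[0,0,0]},{"grip":0.5,"delta_pos":[0,0,0.25],"rotation":[0,0,0]},{"grip":0.5,"delta_pos":[0,0,0.25],"rotation":[0,0,0]},{"grip":1,"delta_pos":[0,0,0.25],"rotation":[0,0,0]},{"grip":1,"delta_pos":[0,0,0.25],"rotation":[0,0,0]}]' |sed -n '2p;4p'
python3 -m creep '[{"grip":1,"delta_pos":[0,0,0],"rotation":[0,0,0]},{"grip":1,"delta_pos":[0,0,0],"rotation":[0,0,0]},{"grip":1,"delta_pos":[0,0,0],"rotation":[0,0,0]},{"grip":1,"delta_pos":[0,0,0],"rotation":[0,0,0]},{"grip":1,"delta_pos":[0,0,0],"rotation":[0,0,0]}]' 
python3 -m creep '[{"grip":1,"delta_pos":[0,0,-0.2],"rotation":[0,0,0]},{"grip":1,"delta_pos":[0,0,-0.5],"rotation":[0,0,0]},{"grip":1,"delta_pos":[0,0,-1],"rotation":[0,0,0]},{"grip":1,"delta_pos":[0,0,-1],"rotation":[0,0,0]}]' | sed -n '2p;4,6p'
python3 d.py .508 .0375 .18 -12
```

```text
tool_pos: [0.377, 0.3411, 0.1065]
force: [-0.3, -0.7, -0.2]
tool_pos: [0.3782, 0.3452, 0.0855]
force: [0.4, -0.4, 0.4]
clock: 25.65
tool_pos: [0.3778, 0.3446, 0.0846]
orientation: [180.0, 0.0, 3.1]
force: [-0.5, -0.8, 1.5]
opening: 0.0098
gripper_force: 30.0
tool_pos: [0.38, 0.3477, 0.1906]
force: [0.1, 0.7, -2.3]
opening: 0.0097
gripper_force: 30.0
t 26.1 pos [0.38   0.3477 0.1906] rpy [-179.55   -0.37    3.18] F [ 0.1  0.7 -2.3] open 0.0097 j [ 64.   8. -25.   0. -57.  29.]
d [1.105 3.169 0.088] rz 0.1687
```

```bash

python3 -m creep '[{"grip":1,"delta_pos":[0.12,0.3,0],"rotation":[0,0,0]},{"grip":1,"delta_pos":[0.25,0.65,0],"rotation":[0,0,0]},{"grip":1,"delta_pos":[0.37,1,0],"rotation":[0,0,0]}]' >/dev/null
python3 -m creep '[{"grip":1,"delta_pos":[0.12,0.35,0],"rotation":[0,0,0]},{"grip":1,"delta_pos":[0.25,0.7,0],"rotation":[0,0,0]},{"grip":1,"delta_pos":[0.37,1,0],"rotation":[0,0,0]}]' >/dev/null
python3 -m creep '[{"grip":1,"delta_pos":[0.12,0.35,0],"rotation":[0,0,0.06]},{"grip":1,"delta_pos":[0.25,0.7,0],"rotation":[0,0,0.12]},{"grip":1,"delta_pos":[0.36,1,0],"rotation":[0,0,0.168]},{"grip":1,"delta_pos":[0.36,1,0],"rotation":[0,0,0.168]},{"grip":1,"delta_pos":[0.36,1,0],"rotation":[0,0,0.168]}]' >/dev/null
python3 d.py .508 .0375 .0865 -12
```

```text
t 27.1 pos [0.5037 0.0504 0.1838] rpy [ 1.7998e+02  6.0000e-02 -1.2100e+01] F [ 0.5  1.1 -3.7] open 0.0098 j [ 28.   8. -26.  -0. -57.  50.]
d [0.07  0.117 0.973] rz -0.0012
```

```bash

python3 -m creep '[{"grip":1,"delta_pos":[0,0.115,0],"rotation":[0,0,0]},{"grip":1,"delta_pos":[0,0.115,0.3],"rotation":[0,0,0]},{"grip":1,"delta_pos":[0,0.115,0.6],"rotation":[0,0,0]},{"grip":1,"delta_pos":[0,0.115,0.9],"rotation":[0,0,0]},{"grip":1,"delta_pos":[0,0.115,0.96],"rotation":[0,0,0]}]' >/dev/null
python3 -m creep '[{"grip":1,"delta_pos":[0,0,0],"rotation":[0,0,0]},{"grip":1,"delta_pos":[0,0,0],"rotation":[0,0,0]}]' >/dev/null
python3 d.py .6054 .017 .0865 -12
python3 -m creep '[{"grip":1,"delta_pos":[0.12,0,0],"rotation":[0,0,0]},{"grip":1,"delta_pos":[0.24,0,0],"rotation":[0,0,0]},{"grip":1,"delta_pos":[0.36,0,0],"rotation":[0,0,0]},{"grip":1,"delta_pos":[0.48,0,0],"rotation":[0,0,0]},{"grip":1,"delta_pos":[0.6,0,0],"rotation":[0,0,0]}]' |sed -n '2p;4p'
python3 -m creep '[{"grip":1,"delta_pos":[0.08,0,0],"rotation":[0,0,0]},{"grip":1,"delta_pos":[0.16,0,0],"rotation":[0,0,0]},{"grip":1,"delta_pos":[0.24,0,0],"rotation":[0,0,0]},{"grip":1,"delta_pos":[0.3,0,0],"rotation":[0,0,0]},{"grip":1,"delta_pos":[0.3,0,0],"rotation":[0,0,0]}]' |sed -n '2p;4p'
python3 d.py .6054 .017 .0865 -12
```

```text
t 27.9 pos [0.5024 0.0405 0.0898] rpy [-1.7996e+02 -8.0000e-02 -1.1940e+01] F [ 0.2  0.1 -2.9] open 0.0097 j [ 27.  14. -32.   0. -43.  51.]
d [1.057 0.017 0.035] rz 0.0007
tool_pos: [0.5615, 0.0271, 0.0886]
force: [-0.6, 1.7, -3.9]
tool_pos: [0.591, 0.0212, 0.0888]
force: [0.5, 1.0, -3.1]
t 28.9 pos [0.591  0.0212 0.0888] rpy [-1.7998e+02 -8.0000e-02 -1.2010e+01] F [ 0.5  1.  -3.1] open 0.0096 j [ 21.  21. -21.   0. -47.  57.]
d [0.15  0.011 0.023] rz -0.0001
```

```bash

python3 -m creep '[{"grip":1,"delta_pos":[0,0,0.02],"rotation":[0,0,0]},{"grip":1,"delta_pos":[0.04,0,0.02],"rotation":[0,0,0]},{"grip":1,"delta_pos":[0.08,0,0.02],"rotation":[0,0,0]},{"grip":1,"delta_pos":[0.1,0,0.02],"rotation":[0,0,0]},{"grip":1,"delta_pos":[0.1,0,0.02],"rotation":[0,0,0]}]' |sed -n '2p;4p'
python3 -m creep '[{"grip":1,"delta_pos":[0.03,0,0],"rotation":[0,0,0]},{"grip":1,"delta_pos":[0.03,0,0],"rotation":[0,0,0]}]' |sed -n '2p;4p'
python3 -m creep '[{"grip":1,"delta_pos":[0.02,0,0],"rotation":[0,0,0]},{"grip":1,"delta_pos":[0.02,0,0],"rotation":[0,0,0]}]' |sed -n '2p;4p'
python3 -m creep '[{"grip":1,"delta_pos":[0.015,0,0],"rotation":[0,0,0]},{"grip":1,"delta_pos":[0.015,0,0],"rotation":[0,0,0]}]' |sed -n '2p;4p'
```

```text
tool_pos: [0.5997, 0.0191, 0.0866]
force: [-1.1, 0.3, -2.0]
tool_pos: [0.6026, 0.0185, 0.0866]
force: [-0.1, 0.6, -3.0]
tool_pos: [0.6041, 0.0181, 0.0865]
force: [-1.3, -0.1, -3.0]
tool_pos: [0.6043, 0.0178, 0.0861]
force: [-5.6, 2.6, -0.4]
```

```bash

python3 -m creep '[{"grip":1,"delta_pos":[0.015,0,0],"rotation":[0,0,0]},{"grip":1,"delta_pos":[0.015,0,0],"rotation":[0,0,0]}]' |sed -n '2p;4p'
python3 -m creep '[{"grip":1,"delta_pos":[-0.2,0,0],"rotation":[0,0,0]},{"grip":1,"delta_pos":[-0.5,0,0],"rotation":[0,0,0]},{"grip":1,"delta_pos":[-0.8,0,0],"rotation":[0,0,0]},{"grip":1,"delta_pos":[-1,0,-0.3],"rotation":[0,0,0]},{"grip":1,"delta_pos":[-1,0,-0.8],"rotation":[0,0,0]}]' |sed -n '2p;4p'
python3 -m creep '[{"grip":1,"delta_pos":[0,0,0],"rotation":[0,0,0.06]},{"grip":1,"delta_pos":[0,0,0],"rotation":[0,0,0.15]},{"grip":1,"delta_pos":[0,0,0],"rotation":[0,0,0.24]},{"grip":1,"delta_pos":[0,0,0],"rotation":[0,0,0.32]},{"grip":1,"delta_pos":[0,0,0],"rotation":[0,0,0.4]}]' >/dev/null
python3 -m creep '[{"grip":1,"delta_pos":[0,0,0],"rotation":[0,0,0.08]},{"grip":1,"delta_pos":[0,0,0],"rotation":[0,0,0.16]},{"grip":1,"delta_pos":[0,0,0],"rotation":[0,0,0.24]},{"grip":1,"delta_pos":[0,0,0],"rotation":[0,0,0.32]},{"grip":1,"delta_pos":[0,0,0],"rotation":[0,0,0.4]}]' >/dev/null
python3 -m creep '[{"grip":1,"delta_pos":[0,0,0],"rotation":[0,0,0.08]},{"grip":1,"delta_pos":[0,0,0],"rotation":[0,0,0.16]},{"grip":1,"delta_pos":[0,0,0],"rotation":[0,0,0.24]},{"grip":1,"delta_pos":[0,0,0],"rotation":[0,0,0.32]},{"grip":1,"delta_pos":[0,0,0],"rotation":[0,0,0.4]}]' >/dev/null
python3 -m creep '[{"grip":1,"delta_pos":[0,0,0],"rotation":[0,0,0.08]},{"grip":1,"delta_pos":[0,0,0],"rotation":[0,0,0.16]},{"grip":1,"delta_pos":[0,0,0],"rotation":[0,0,0.24]},{"grip":1,"delta_pos":[0,0,0],"rotation":[0,0,0.32]},{"grip":1,"delta_pos":[0,0,0],"rotation":[0,0,0.4]}]' >/dev/null
python3 -m creep '[{"grip":1,"delta_pos":[0,0,0],"rotation":[0,0,0.08]},{"grip":1,"delta_pos":[0,0,0],"rotation":[0,0,0.16]},{"grip":1,"delta_pos":[0,0,0],"rotation":[0,0,0.24]},{"grip":1,"delta_pos":[0,0,0],"rotation":[0,0,0.32]},{"grip":1,"delta_pos":[0,0,0],"rotation":[0,0,0.4]}]' >/dev/null
python3 -m creep '[{"grip":1,"delta_pos":[0,0,0],"rotation":[0,0,0]}]' >/dev/null
python3 d.py .508 .0375 .0866 168
```

```text
tool_pos: [0.6044, 0.0176, 0.0858]
force: [-8.8, 4.5, 1.3]
tool_pos: [0.5047, 0.0375, 0.1645]
force: [3.6, 0.7, -3.3]
t 33.2 pos [0.5095 0.0383 0.1667] rpy [1.7998e+02 3.0000e-02 1.6789e+02] F [ 0.1 -0.7 -3.1] open 0.0096 j [  26.    9.  -26.    0.  -54. -128.]
d [ 0.014 -0.011  0.801] rz -0.0012
```

```bash

python3 -m creep '[{"grip":1,"delta_pos":[0,-0.01,0.3],"rotation":[0,0,0]},{"grip":1,"delta_pos":[0,-0.01,0.6],"rotation":[0,0,0]},{"grip":1,"delta_pos":[0,-0.01,0.8],"rotation":[0,0,0]},{"grip":1,"delta_pos":[0,-0.01,0.8],"rotation":[0,0,0]},{"grip":1,"delta_pos":[0,-0.01,0.8],"rotation":[0,0,0]}]' |sed -n '2p;4p'
python3 -m creep '[{"grip":1,"delta_pos":[-0.12,0,0],"rotation":[0,0,0]},{"grip":1,"delta_pos":[-0.24,0,0],"rotation":[0,0,0]},{"grip":1,"delta_pos":[-0.36,0,0],"rotation":[0,0,0]},{"grip":1,"delta_pos":[-0.48,0,0],"rotation":[0,0,0]},{"grip":1,"delta_pos":[-0.6,0,0],"rotation":[0,0,0]}]' |sed -n '2p;4p'
python3 -m creep '[{"grip":1,"delta_pos":[-0.08,0,0],"rotation":[0,0,0]},{"grip":1,"delta_pos":[-0.16,0,0],"rotation":[0,0,0]},{"grip":1,"delta_pos":[-0.24,0,0],"rotation":[0,0,0]},{"grip":1,"delta_pos":[-0.3,0,0],"rotation":[0,0,0]},{"grip":1,"delta_pos":[-0.3,0,0],"rotation":[0,0,0]}]'|sed -n '2p;4p'
python3 -m creep '[{"grip":1,"delta_pos":[-0.03,0,0],"rotation":[0,0,0]},{"grip":1,"delta_pos":[-0.03,0,0],"rotation":[0,0,0]}]' |sed -n '2p;4p'
python3 -m creep '[{"grip":1,"delta_pos":[-0.03,0,0],"rotation":[0,0,0]},{"grip":1,"delta_pos":[-0.03,0,0],"rotation":[0,0,0]}]' |sed -n '2p;4p'
```

```text
tool_pos: [0.5093, 0.0373, 0.0867]
force: [0.4, 0.4, -2.5]
tool_pos: [0.5689, 0.0244, 0.0865]
force: [-3.9, 2.5, -2.8]
tool_pos: [0.5985, 0.0185, 0.0868]
force: [-0.0, 0.0, -2.3]
tool_pos: [0.6005, 0.018, 0.0868]
force: [-0.2, 0.5, -3.4]
tool_pos: [0.6034, 0.0174, 0.0867]
force: [-1.0, 0.8, -2.9]
```

```bash

python3 -m creep '[{"grip":1,"delta_pos":[-0.02,0,0],"rotation":[0,0,0]},{"grip":1,"delta_pos":[-0.02,0,0],"rotation":[0,0,0]}]' |sed -n '2p;4p'
python3 -m creep '[{"grip":1,"delta_pos":[-0.02,0,0],"rotation":[0,0,0]},{"grip":1,"delta_pos":[-0.02,0,0],"rotation":[0,0,0]}]' |sed -n '2p;4p'
python3 -m creep '[{"grip":1,"delta_pos":[-0.015,0,0],"rotation":[0,0,0]},{"grip":1,"delta_pos":[-0.015,0,0],"rotation":[0,0,0]}]' |sed -n '2p;4p'
```

```text
tool_pos: [0.6053, 0.0169, 0.0866]
force: [0.0, -1.0, -3.5]
tool_pos: [0.6073, 0.0165, 0.0866]
force: [-0.8, 0.3, -3.0]
tool_pos: [0.6086, 0.0161, 0.0865]
force: [-0.4, 0.2, -3.1]
```

```bash

python3 -m creep '[{"grip":1,"delta_pos":[-0.015,0,0],"rotation":[0,0,0]},{"grip":1,"delta_pos":[-0.015,0,0],"rotation":[0,0,0]}]' |sed -n '2p;4p'
python3 -m creep '[{"grip":1,"delta_pos":[-0.015,0,0],"rotation":[0,0,0]},{"grip":1,"delta_pos":[-0.015,0,0],"rotation":[0,0,0]}]' |sed -n '2p;4p'
python3 -m creep '[{"grip":1,"delta_pos":[0.2,0,0],"rotation":[0,0,0]},{"grip":1,"delta_pos":[0.5,0,0],"rotation":[0,0,0]},{"grip":1,"delta_pos":[0.8,0,0],"rotation":[0,0,0]},{"grip":1,"delta_pos":[1,0,-0.3],"rotation":[0,0,0]},{"grip":1,"delta_pos":[1,0,-0.8],"rotation":[0,0,0]}]'|sed -n '2p;4p'
python3 d.py .495 -.255 .165 174
```

```text
tool_pos: [0.6089, 0.0159, 0.0862]
force: [-4.5, 2.5, -0.6]
tool_pos: [0.609, 0.0157, 0.0859]
force: [-8.8, 3.3, 1.5]
tool_pos: [0.5091, 0.0356, 0.1645]
force: [2.1, 1.2, -2.3]
t 36.6 pos [0.5091 0.0356 0.1645] rpy [-179.78   -0.39  168.  ] F [ 2.1  1.2 -2.3] open 0.0095 j [  26.   10.  -26.   -0.  -55. -128.]
d [-0.466 -2.872  0.003] rz -0.0666
```

```bash

python3 -m creep '[{"grip":1,"delta_pos":[-0.05,-0.3,0],"rotation":[0,0,0]},{"grip":1,"delta_pos":[-0.1,-0.65,0],"rotation":[0,0,0]},{"grip":1,"delta_pos":[-0.16,-0.96,0],"rotation":[0,0,0]}]' >/dev/null
python3 -m creep '[{"grip":1,"delta_pos":[-0.05,-0.35,0],"rotation":[0,0,0]},{"grip":1,"delta_pos":[-0.1,-0.7,0],"rotation":[0,0,0]},{"grip":1,"delta_pos":[-0.16,-0.96,0],"rotation":[0,0,0]}]' >/dev/null
python3 -m creep '[{"grip":1,"delta_pos":[-0.05,-0.35,0],"rotation":[0,0,-0.03]},{"grip":1,"delta_pos":[-0.1,-0.7,0],"rotation":[0,0,-0.066]},{"grip":1,"delta_pos":[-0.15,-0.95,0],"rotation":[0,0,-0.066]},{"grip":1,"delta_pos":[-0.15,-0.95,0],"rotation":[0,0,-0.066]},{"grip":1,"delta_pos":[-0.15,-0.95,0],"rotation":[0,0,-0.066]}]' >/dev/null
python3 d.py .495 -.255 .0905 174
```

```text
t 37.8 pos [ 0.4997 -0.2548  0.1664] rpy [-180.      0.    173.84] F [-0.4  0.1 -3.3] open 0.0099 j [ -7.  14. -20.   0. -56. -89.]
d [ 0.047 -0.007  0.759] rz -0.0018
```

```bash

python3 -m creep '[{"grip":1,"delta_pos":[0.05,0,0.2],"rotation":[0,0,0]},{"grip":1,"delta_pos":[0.05,0,0.4],"rotation":[0,0,0]},{"grip":1,"delta_pos":[0.05,0,0.6],"rotation":[0,0,0]},{"grip":1,"delta_pos":[0.05,0,0.7],"rotation":[0,0,0]},{"grip":1,"delta_pos":[0.05,0,0.73],"rotation":[0,0,0]}]' |sed -n '2p;4p'
python3 -m creep '[{"grip":1,"delta_pos":[0,0,0.02],"rotation":[0,0,0]},{"grip":1,"delta_pos":[0,0,0.02],"rotation":[0,0,0]},{"grip":1,"delta_pos":[0,0,0.03],"rotation":[0,0,0]},{"grip":1,"delta_pos":[0,0,0.03],"rotation":[0,0,0]}]'|sed -n '2p;4p'
```

```text
tool_pos: [0.4946, -0.2529, 0.0927]
force: [-0.4, 0.0, -2.6]
tool_pos: [0.4952, -0.2537, 0.0911]
force: [1.1, 0.3, -1.7]
```

```bash

python3 -m creep '[{"grip":1,"delta_pos":[0,0,0.008],"rotation":[0,0,0]},{"grip":1,"delta_pos":[0,0,0.008],"rotation":[0,0,0]}]'|sed -n '2p;4p'
python3 -m creep '[{"grip":0.5,"delta_pos":[0,0,0],"rotation":[0,0,0]},{"grip":0.5,"delta_pos":[0,0,0],"rotation":[0,0,0]},{"grip":0.5,"delta_pos":[0,0,0],"rotation":[0,0,0]},{"grip":0.5,"delta_pos":[0,0,0],"rotation":[0,0,0]},{"grip":0.5,"delta_pos":[0,0,0],"rotation":[0,0,0]}]' |sed -n '2p;4p;5p'
python3 -m creep '[{"grip":0.5,"delta_pos":[0,0,-0.2],"rotation":[0,0,0]},{"grip":0.5,"delta_pos":[0,0,-0.5],"rotation":[0,0,0]},{"grip":0.5,"delta_pos":[0,0,-1],"rotation":[0,0,0]},{"grip":0.5,"delta_pos":[0,0,-1],"rotation":[0,0,0]}]' >/dev/null
python3 -m creep '[{"grip":0.5,"delta_pos":[0.2,1,-0.5],"rotation":[0,0,0]},{"grip":0.5,"delta_pos":[0.2,1,-0.5],"rotation":[0,0,0]},{"grip":0.5,"delta_pos":[0.2,1,-0.5],"rotation":[0,0,0]}]' >/dev/null
python3 -m creep '[{"grip":0.5,"delta_pos":[0,1,0],"rotation":[0,0,0]},{"grip":0.5,"delta_pos":[0,1,0],"rotation":[0,0,0]},{"grip":0.5,"delta_pos":[0,1,0],"rotation":[0,0,0]}]' >/dev/null
python3 -m creep '[{"grip":0.5,"delta_pos":[0,1,0],"rotation":[0,0,0]},{"grip":0.5,"delta_pos":[0,1,0],"rotation":[0,0,0]},{"grip":0.5,"delta_pos":[0,1,0],"rotation":[0,0,0]}]' >/dev/null
python3 - <<'E'
from fit import *
T=snap('top','top8');S=snap('side','side8')
cv2.imwrite('pics/g8.png',np.hstack([cv2.resize(T['color'],(512,384)),cv2.resize(S['color'][60:180,240:400],(280,384))])[:,:,::-1])
E
```

```text
tool_pos: [0.4949, -0.2537, 0.0899]
force: [-0.3, 0.2, -3.0]
tool_pos: [0.495, -0.2537, 0.0899]
force: [-1.2, 0.2, -0.5]
opening: 0.0417
```

View pics/g8.png

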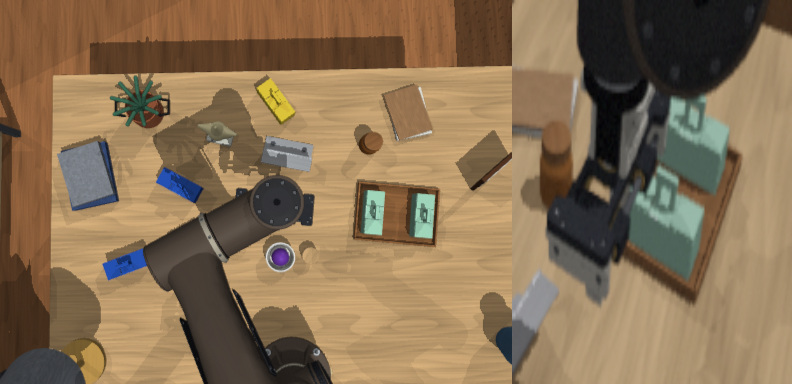

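```bash

python3 -m creep '[{"grip":0.5,"delta_pos":[0,1,0],"rotation":[0,0,0]},{"grip":0.5,"delta_pos":[0,1,0],"rotation":[0,0,0]},{"grip":0.5,"delta_pos":[0,1,0],"rotation":[0,0,0]}]' >/dev/null
python3 -m creep '[{"grip":0.5,"delta_pos":[0,1,0],"rotation":[0,0,0]},{"grip":0.5,"delta_pos":[0,1,0],"rotation":[0,0,0]},{"grip":0.5,"delta_pos":[0,1,0],"rotation":[0,0,0]},{"grip":0.5,"delta_pos":[0,1,0],"rotation":[0,0,0]}]'
python3 - <<'E'
from fit import *
T=snap('top','top9');S=snap('side','side9')
cv2.imwrite('pics/g9.png',np.hstack([cv2.resize(T['color'][170:255,345:445],(400,340)),cv2.resize(S['color'][80:165,280:380],(400,340))])[:,:,::-1])
E
```

```text
clock: 41.45
tool_pos: [0.528, 0.2451, 0.239]
orientation: [-179.9, -0.1, 173.9]
force: [-1.3, -1.0, 0.4]
opening: 0.0437
gripper_force: 0.0
```

View pics/g9.png

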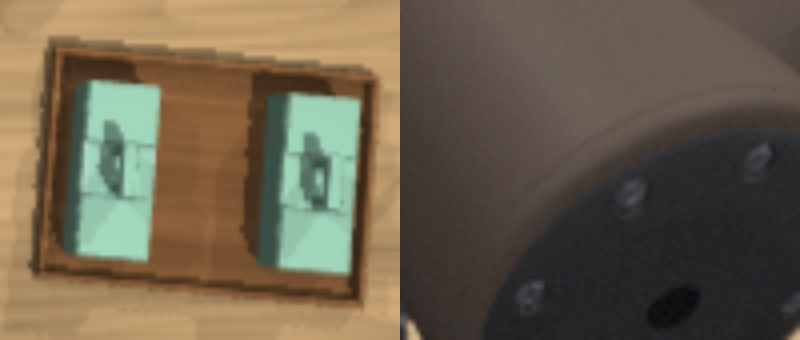

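Both boxes lie flat in the tray with all four flaps folded down, and no other mint box is in view. Handing the job in.

```bash
python3 -c "
from plant import ctrl
print(ctrl.close_job())"
```

```text
the job is handed in; nothing more can be done
None
```

I found two favor boxes; both are now closed at both ends, pushed in until they met the plate and turned round between passes, and stand flat in the tray with the other things left where they were; the job is handed in at about 41 s.

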